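Third hand: press a finned barrel flat against the angle plate

ROBOT

A 6-joint arm with a two-finger parallel gripper is mounted at the origin on the work surface. World frame = base frame: x ahead of the robot, y to its left, z up, the work surface at z = 0. Lengths are in m, angles in rad, forces in N, time in s.
With the tool pointing down it reaches from about 0.425 to 1.125 m from the base axis. Payload 14.9 kg.
Tool frame: the origin (TCP) lies at the very end of the fingers, on their centre line; the grasp point (between the pads) lies 19 mm behind it; x points along the fingers, y is the direction in which the jaws open and shut, and the axes are right-handed (so a half turn about x gives the same grasp; the last joint's range is limited). The gripper opens to 91 mm and grips with 3 to 60 N. Pads are 32 mm wide; open, the fingers measure 118 mm over their backs; the gripper's body (76 mm by 178 mm) begins 60 mm behind the grasp point.
Start: joints at [1.228, 0.379, 1.734, -0, 1.028, -0.033], TCP at [0.213, 0.667, 0.214] pointing down, gripper open.
Joint ranges: [-2.77, 2.77], [-0.74, 2.19], [0, 2.66], [-1.06, 4.2], [0.31, 2.87], [-3.08, 3.08]. Speed limits (rad/s): [1.89, 1.89, 2.39, 3.14, 3.14, 3.14].

INTERFACE

Orientations are given as a unit quaternion [w, x, y, z].
In Python, from workcell import robot, viewer gives the robot as it stands. The module is installed in compiled form; this text tells all that it offers.
- The arm moves only by the tool send_rows, never from a script. Its argument "increments" is a list of rows, each an object of numbers: "x", "y", "z": the shift along the tool's x, y, z in mm; "rx", "ry", "rz": the turn, a rotation vector about the tool's x, y, z in rad; "grip": the finger opening in mm, from 0 to 91.2. A call has 1 to 12 rows; each row is the pose to reach, as a shift and turn from the pose measured when the call began, along the tool's axes at that moment; what a row does not reach only later rows make up. A row lasts 1/8 s, in which the tool goes at most 62.5 mm and 10.7 degrees, less where a joint would pass 70% of its speed; a pose out of reach is approached as far as the arm can. A call with a gripper value outside its range is refused whole. The fingers move at their own pace and stop on an object; "squeeze" is the grip in N (left out, the last holds). Time passes only in rows, so rows that repeat a pose let the fingers close. It gives the time, the measured TCP pose, the force and the opening at its end, in the units of the state.
- robot.observe(): the state, without advancing time (a new reading comes with each control period).
- viewer.snapshot(name): name is "side" or "top" or "wrist"; returns the picture (384x512x3 uint8, red, green, blue); there is no depth.
- viewer.calibration(name): a dict with "fov_y" (degrees; the focal length in pixels is half the picture's height over the tangent of half this angle, whatever the lens; pixels are square), "cx", "cy" (the principal point, pixels), "k1" (the pictures are not rectified: a ray, as slopes to the right and down, at radius r is drawn at 1 + k1 r^2 times it, then the intrinsics apply), "rvec" (rotation vector, rad) and "tvec" (3), from world to camera coordinates, as OpenCV has them. Camera axes: x right, y down, z forward; pixel columns grow to the right and rows downward; lengths in m; the calibration is good to about 2 mm. A picture is of the moment at which its call begins: read the wrist's pose just before it. calibration takes no time and is no camera call; for the wrist camera it gives the pose at the moment of the call.
- robot.hand_in(): hands the job in, once; it reports no verdict.
The state is a dict: "t": time; "joint_pos": joint angles; "qd": joint speeds; "joint_efforts": joint torques, N m; "eef_pos": TCP position; "eef_rot": TCP orientation; "wrist_force": force on the tool from outside, world axes, zero at the start; "torque": the same for the moment, N m; "width": finger opening in m.
Only numpy, scipy, OpenCV 4.12 (cv2) and the standard library are available. Lean on these libraries where they do the work, as an engineer would, in place of code of your own. Each camera call takes 0.05 s, during which the arm holds its last target. There are 200 camera calls.

TASK

Slide the finned engine barrel over the bed, exhaust port up, to the upright angle plate and press its flat head end (the end without the skirt) flush against the plate's face, midway between the plate's two slots so that both stay clear for my clamp studs; do not bang it into the plate, and leave the clamp bar, studs and spray bottle alone. Keep a steady push of 12 newtons or so on the plate (no less than 5, no more than 20) for at least three seconds and finish still holding it pressed like that, without letting go: I will put the clamp on while you hold.

Things in the scene. Friction and masses are not known exactly. Their poses are not given: they have to be found in the camera images.
- angle_plate: Cast-iron angle plate bolted fast, stiff. Wall 160 mm wide (its x), 125 high, 14 thick, with webs and a foot behind (to y = -110 mm). Origin on the bed, mid lower edge of the work face, which is the plane y = 0 and looks to +y; z up. Two upright slots 14 mm wide at x = -62 and +62 mm, 35 to 107 mm up.
- barrel: Loose aluminium engine barrel, 0.6 to 0.95 kg, lying on its square fins, friction about 0.3 on the oiled bed. Origin on the bed under its middle, z up. Bore along its y, 42 mm up. Finned body 84 mm wide (x), 84 high, from y = -36 (flat head face) to +36 mm (base face); round skirt beyond, to y = +58 mm. Exhaust port flange on top: 64 (x) by 34 mm, at y = -7 mm, its top 94 mm up.
- barrel_skirt (a point): Centre of the barrel's hollow round skirt, on the bore axis, 47 mm to +y of the barrel's middle, 42 mm above the bed; same axes as the barrel. The skirt (54 mm outside, 45 mm bore, 22 mm long) can be straddled or gripped from above, and pushed on.
- barrel_head_face (a point): Centre of the barrel's flat head face, on the bore axis, 42 mm above the bed; same axes as the barrel; the face looks to its -y.
- clamp_bar: Bystander: loose dark steel clamp bar 170 x 30 x 14 mm with two slots, lying flat. Origin under its middle, long along its x.
- stud_a: Bystander: loose steel stud 140 mm long, 12 mm thick, with two 18 mm nuts, lying. Origin under its middle, long along its x.
- stud_b: Bystander: a second stud, the same.
- spray_bottle: Bystander: standing whitish trigger spray bottle, 82 mm in diameter, 193 mm high. Origin under its middle.
Things that resemble listed ones, but are neither listed nor needed, are in the scene too. What is shaped like the angle_plate but purple or red is not meant.

How it is judged:
On the way:
1. the barrel is pressed flush and midway on the plate, with 5 to 20 N, without a break for 3 s (contact force between barrel and angle_plate between 5 and 20 N and y of barrel_head_face in the frame of angle_plate between -0.003 and 0.003 m and x of barrel_head_face in the frame of angle_plate between -0.013 and 0.013 m and angle between the y axis of barrel and the y axis of angle_plate, either way round below 0.03 rad and angle between barrel's own z axis and vertical below 0.04 rad and height (world z) of barrel_head_face below 0.046 m and linear speed of barrel below 0.01 m/s), for 3 s.
At the end, for the whole second after the job is handed in: Still held: the barrel presses on the angle plate with 5 to 20 N, its head face square to the plate within 0.03 rad and its centre within 3 mm of the face, its middle within 13 mm of midway between the slots, lying flat on the bed (tilt under 0.04 rad, not raised over 4 mm), port up and at rest (all of step 1); the arm keeps its last pose, push and grip.
It fails at once if the barrel is banged into the plate or crushed against it (over 60 N) (contact force between barrel and angle_plate above 60 N).
It fails at once if the barrel is lifted off the bed by more than 20 mm instead of slid (height (world z) of barrel_skirt above 0.065 m).
It fails at once if the barrel is tipped over (angle between barrel's own z axis and vertical above 0.4 rad).
It fails at once if a bystander (clamp bar, stud or spray bottle) is pushed away or knocked over (distance of any of clamp_bar, stud_a, stud_b, spray_bottle from where it was at the start of the episode above 0.03 m or angle between spray_bottle's own z axis and vertical above 0.5 rad).
It also fails if it takes over 51 s, if anything falls off the work surface, if the arm or the gripper's body presses on something with over 40 N, if the wrist force passes 120 N, or if a joint passes its speed limit or range.

## Working session

There is one attempt and no reset: what is moved stays moved. The work goes in short steps, Python scripts to look and compute and a tool call to move; the robot and the scene stay as the last step left them, time stands still between calls to the robot, and variables do not carry over. Pictures are saved under pics/ and viewed, about 8 in all and at most 12, crops included, and the job is handed in when it is done.

Besides the shell and the picture viewer there is one more tool, called after "Emit:" as a command line: name --argument value ..., lists and objects as JSON in quotes. send_rows: Moves the arm, as the interface text tells. Its arguments: {"type":"object","properties":{"increments":{"type":"array","items":{"type":"object","properties":{"x":{"type":"number"},"y":{"type":"number"},"z":{"type":"number"},"rx":{"type":"number"},"ry":{"type":"number"},"rz":{"type":"number"},"grip":{"type":"number"}}}},"squeeze":{"type":"number"}},"required":["increments"]}

```bash
mkdir -p pics
cat > h.py <<'E'
import numpy as np, cv2
from workcell import robot, viewer
def cam(n):
    c=viewer.calibration(n); f=192/np.tan(np.radians(c['fov_y'])/2)
    R,_=cv2.Rodrigues(np.array(c['rvec'],float)); t=np.array(c['tvec'],float)
    return c,f,R,t
def ray(C,u,v):
    c,f,R,t=C
    K=np.array([[f,0,c['cx']],[0,f,c['cy']],[0,0,1.]])
    # drawn = s*(1+k1 r^2): OpenCV distortion model
    p=cv2.undistortPointsIter(np.array([[[u,v]]],float),K,np.array([c['k1'],0,0,0.]),None,None,(3,50,1e-10))[0,0]
    d=R.T@np.array([p[0],p[1],1]); return -R.T@t, d/np.linalg.norm(d)
def onz(C,u,v,z):
    o,d=ray(C,u,v); return o+d*(z-o[2])/d[2]
def tri(rs):
    A=np.zeros((3,3));b=np.zeros(3)
    for o,d in rs:
        P=np.eye(3)-np.outer(d,d);A+=P;b+=P@o
    x=np.linalg.solve(A,b); return x,[float(np.linalg.norm((np.eye(3)-np.outer(d,d))@(x-o))) for o,d in rs]
def proj(C,X):
    c,f,R,t=C
    K=np.array([[f,0,c['cx']],[0,f,c['cy']],[0,0,1.]])
    return cv2.projectPoints(np.atleast_2d(np.array(X,float)),np.array(c['rvec'],float),t,K,np.array([c['k1'],0,0,0.]))[0][:,0]
E
python3 - <<'E'
from h import *
s=robot.observe();print(s)
a=[]
for n in('side','top'):
    im=viewer.snapshot(n);cv2.imwrite(f'pics/{n}0.png',im[...,::-1]);a.append(cv2.resize(im[...,::-1],(800,600),interpolation=cv2.INTER_CUBIC))
    C=cam(n);print(n,C[0],-C[2].T@C[3])
    cv2.imwrite(f'pics/{n}0b.png',a[-1])
E
```

```text
{'t': 0.0, 'joint_pos': array([ 1.22772874e+00,  3.79415796e-01,  1.73477317e+00, -3.35441734e-06,
        1.02850672e+00, -3.32942588e-02]), 'qd': array([ 0.00038748, -0.00062503,  0.00134245, -0.00084436, -0.00139479,
       -0.00016288]), 'joint_efforts': array([ 2.71495868e-03, -7.63759661e+01, -4.34355569e+01,  6.52115559e-02,
        4.26253898e-02, -7.49153401e-05]), 'eef_pos': array([0.21325902, 0.66630811, 0.21328697]), 'eef_rot': array([ 0.69857005,  0.10870012,  0.69871397, -0.1094667 ]), 'wrist_force': array([ 0.36273984, -0.08583582, -0.25858032]), 'torque': array([ 0.04774276, -0.02720959,  0.02874652]), 'width': 0.09139327279976624}
side {'fov_y': 54.802793166756466, 'cx': 254.07436714119837, 'cy': 189.6307007215516, 'k1': -0.10484093656688784, 'rvec': array([ 2.1085889 , -0.56675951,  0.30756051]), 'tvec': array([-0.52030603,  0.16261096,  0.80924291])} [ 0.15536424 -0.76007432  0.59176327]
top {'fov_y': 45.64640470981156, 'cx': 257.8046406654402, 'cy': 192.52892486718886, 'k1': -0.07591503449525354, 'rvec': array([ 2.16977301, -2.16921313,  0.07884529]), 'tvec': array([-0.09264067,  0.53706353,  1.06109337])} [ 0.442309   -0.10866414  1.10249423]
```

View pics/top0b.png

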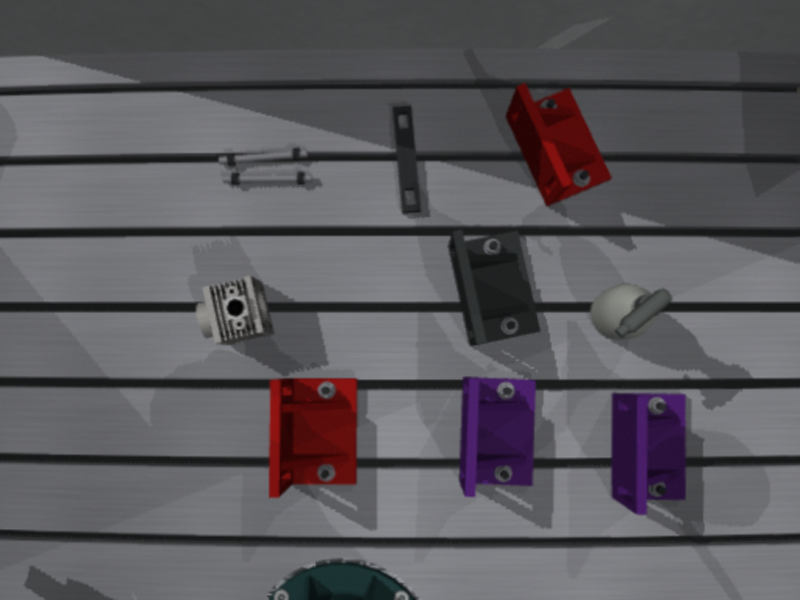

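View pics/side0b.png

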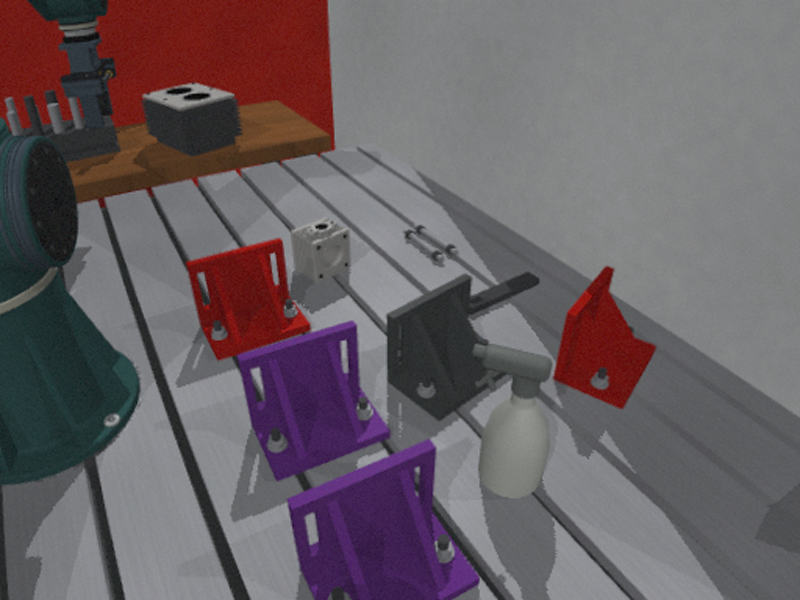

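Top view (800x600 scale): the barrel is at (235,310) with its skirt to the left (+y), port up. The dark grey plate at (490,290) is the one I want. The look-alikes are the red plates at (315,437) and (558,145) and the purple ones at (498,435) and (650,450). The studs are at (265,165), the clamp bar at (405,160) and the bottle at (620,310). Next is a close crop to check the choice.

Run:
```python
from h import *
t=cv2.imread('pics/top0.png');s=cv2.imread('pics/side0.png')
def crop(im,x,y,w,h,k):
    c=cv2.resize(im[y:y+h,x:x+w],None,fx=k,fy=k,interpolation=cv2.INTER_CUBIC)
    c=cv2.convertScaleAbs(c,alpha=1.7,beta=20)
    for i in range(0,w,10): cv2.line(c,(i*k,0),(i*k,6 if (x+i)%50 else 14),(0,255,255),1)
    for i in range(0,h,10): cv2.line(c,(0,i*k),(6 if (y+i)%50 else 14,i*k),(0,255,255),1)
    return c
a=np.hstack([crop(t,280,140,80,90,5),crop(t,120,170,60,60,5)[:300].copy() if 0 else cv2.copyMakeBorder(crop(t,120,170,60,60,5),0,150,0,0,cv2.BORDER_CONSTANT)])
cv2.imwrite('pics/c1.png',a);print(a.shape)
b=np.hstack([crop(s,240,170,80,100,5),cv2.copyMakeBorder(crop(s,180,130,60,60,5),0,200,0,0,cv2.BORDER_CONSTANT)])
cv2.imwrite('pics/c2.png',b)
```

```text
(450, 700, 3)
```

View pics/c1.png

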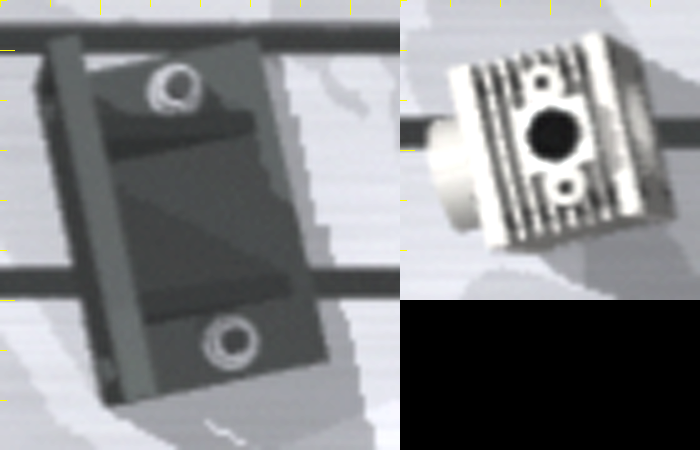

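View pics/c2.png

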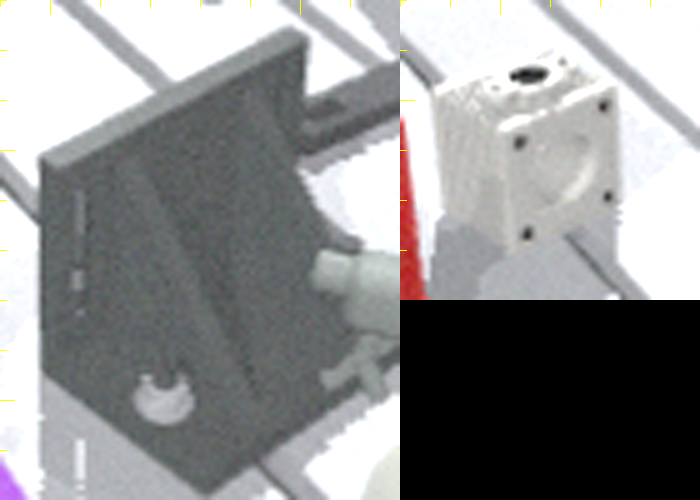

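```bash
cat > m.py <<'E'
from h import *
T=cam('top');S=cam('side')
tp=lambda x,y,ox,oy:(ox+x/5-.4,oy+y/5-.4)
P=lambda *a:print(a[0],np.round(a[1],4),*a[2:])
for n,a,b in (('topfront +',(48,38),(40,155)),('topfront -',(122,403),(290,25)),('topback +',(80,35),(62,172)),('topback -',(157,393),(307,40))):
    P(n,onz(T,*tp(*a,280,140),.125)); P('  side',onz(S,*tp(*b,240,170),.125))
for a in ((37,85),(105,405)): P('botfront',onz(T,*tp(*a,280,140),0))
h1=tp(153,135,120,170);h2=tp(129,75,180,130)
P('port tri',*tri([ray(T,*h1),ray(S,*h2)])); P('port z94',onz(T,*h1,.094))
for a in ((141,80),(166,187)): P('studhole',onz(T,*tp(*a,120,170),.094))
for a in ((202,33),(232,215),(50,68),(90,245)): P('bodycorner',onz(T,*tp(*a,120,170),.084))
for n,a,b in (('+ff tri',(48,38),(290,25)),('-ff',(122,403),(40,155)),('+b',(80,35),(307,40)),('-b',(157,393),(62,172))):
    P(n,*tri([ray(T,*tp(*a,280,140)),ray(S,*tp(*b,240,170))]))
E
python3 m.py
```

```text
topfront + [ 0.6268 -0.1621  0.125 ]
  side [ 0.4708 -0.1966  0.125 ]
topfront - [ 0.4687 -0.1929  0.125 ]
  side [ 0.6267 -0.1636  0.125 ]
topback + [ 0.6281 -0.176   0.125 ]
  side [ 0.4728 -0.212   0.125 ]
topback - [ 0.4729 -0.2079  0.125 ]
  side [ 0.6259 -0.1786  0.125 ]
botfront [ 0.6272 -0.1634  0.    ]
botfront [ 0.4711 -0.1955  0.    ]
port tri [0.5222 0.147  0.0932] [0.00031418428154589024, 0.0003141842815460386]
port z94 [0.5218 0.1469 0.094 ]
studhole [0.5465 0.1529 0.094 ]
studhole [0.4985 0.1406 0.094 ]
bodycorner [0.5689 0.128  0.084 ]
bodycorner [0.4865 0.1128 0.084 ]
bodycorner [0.5531 0.1975 0.084 ]
bodycorner [0.4729 0.1772 0.084 ]
+ff tri [ 0.6273 -0.1623  0.124 ] [0.0003660136949458866, 0.0003660136949458738]
-ff [ 0.4703 -0.1938  0.1233] [0.001772733263541118, 0.0017727332635410445]
+b [ 0.6283 -0.176   0.1228] [0.0002776651160399853, 0.0002776651160398705]
-b [ 0.4738 -0.2086  0.1224] [0.0008751379756079263, 0.000875137975607936]
```

Run:
```python
from h import *
from scipy.spatial.transform import Rotation as Ro
T=cam('top')
for n,p in (('red',(270,380)),('red2',(293,378)),('redlow',(270,495)),('purp',(463,378))): print(n,onz(T,p[0]*.64,p[1]*.64,.125).round(3))
for n,p in (('bar lo',(412,212)),('bottle',(592,310))): print(n,onz(T,p[0]*.64,p[1]*.64,.01).round(3))
s=robot.observe();q=s['eef_rot'];R=Ro.from_quat(q[[1,2,3,0]]).as_matrix();print(R.round(3),s['eef_pos'])
a=.22;bx=np.array([np.cos(a),np.sin(a),0]);by=np.array([-np.sin(a),np.cos(a),0])
c=np.array([.5203,.1538,0])
print('jaw yaw',np.arctan2(R[1,1],R[0,1]))
for off in(.055,.13): 
  for z in (.15,.025):
    tgt=c+by*off+[0,0,z]; print(off,z,tgt.round(4),'tool mm',(R.T@(tgt-s['eef_pos'])*1000).round(1))
```

```text
red [0.419 0.088 0.125]
red2 [0.422 0.056 0.125]
redlow [0.263 0.086 0.125]
purp [ 0.422 -0.176  0.125]
bar lo [ 0.677 -0.106  0.01 ]
bottle [ 0.524 -0.384  0.01 ]
[[-0.     0.305  0.952]
 [-0.001  0.952 -0.305]
 [-1.    -0.001 -0.   ]] [0.21329872 0.66636103 0.21337945]
jaw yaw 1.2609788778025273
0.055 0.15 [0.5083 0.2075 0.15  ] tool mm [  63.7 -347.   420.9]
0.055 0.025 [0.5083 0.2075 0.025 ] tool mm [ 188.7 -346.9  420.9]
0.13 0.15 [0.4919 0.2807 0.15  ] tool mm [  63.6 -282.3  383. ]
0.13 0.025 [0.4919 0.2807 0.025 ] tool mm [ 188.6 -282.2  383. ]
```

Emit:
send_rows --increments '[{"x": 4, "y": -20, "z": 24, "rx": 0.06}, {"x": 10, "y": -55, "z": 67, "rx": 0.17}, {"x": 17, "y": -90, "z": 110, "rx": 0.28}, {"x": 24, "y": -130, "z": 159, "rx": 0.4}, {"x": 32, "y": -170, "z": 208, "rx": 0.53}, {"x": 39, "y": -210, "z": 257, "rx": 0.65}, {"x": 46, "y": -250, "z": 306, "rx": 0.78}, {"x": 53, "y": -285, "z": 349, "rx": 0.89}, {"x": 58, "y": -315, "z": 385, "rx": 0.97}, {"x": 62, "y": -335, "z": 410, "rx": 1.02}, {"x": 63.7, "y": -341, "z": 417, "rx": 1.041}, {"x": 63.7, "y": -341, "z": 417, "rx": 1.041}]'

```text
invalid input
```

Run:
```python
from h import *
im=viewer.snapshot('wrist');C=cam('wrist')
s=robot.observe();print(s['t'],s['eef_pos'],s['wrist_force'],s['joint_pos'])
a=.22;bx=np.array([np.cos(a),np.sin(a),0]);by=np.array([-np.sin(a),np.cos(a),0]);c=np.array([.5203,.1538,0])
im=im[...,::-1].copy();cv2.imwrite('pics/w1raw.png',im)
pts=[c+bx*x*.001+by*y*.001+[0,0,z*.001] for x,y,z in((0,-7,94),(42,36,84),(-42,36,84),(0,58,69),(27,58,42),(-27,58,42))]
b=cv2.resize(im,(768,576),interpolation=cv2.INTER_CUBIC)
for p in proj(C,pts): cv2.circle(b,(int(p[0]*1.5),int(p[1]*1.5)),3,(0,0,255),1)
cv2.imwrite('pics/w1.png',b)
```

```text
0.15 [0.21332802 0.66641455 0.21344633] [-0.27877385  0.60641818 -0.09507467] [ 1.22769334e+00  3.79320927e-01  1.73458537e+00 -2.25442104e-05
  1.02851814e+00 -3.33024580e-02]
```

View pics/w1.png

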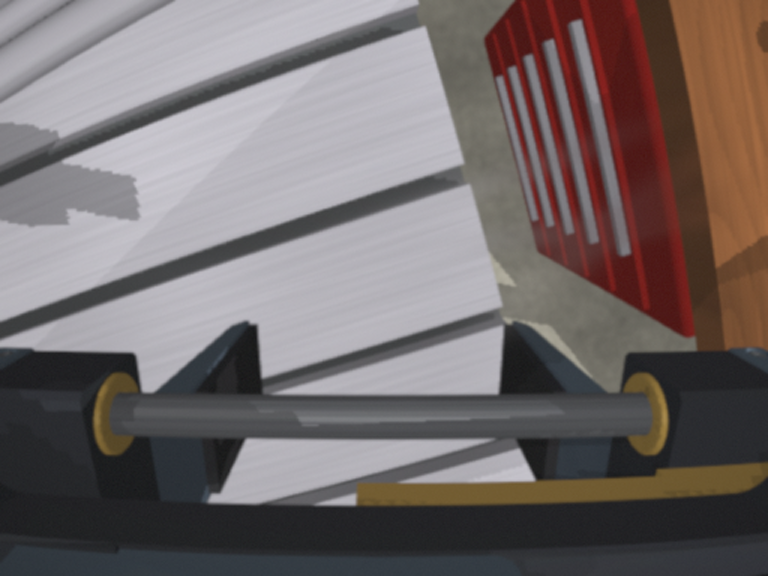

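The move was refused, so this picture shows only bare bed between the fingers. I'll resend it with every key filled in.

Emit:
send_rows --increments '[{"x": 4, "y": -20, "z": 24, "rx": 0.06, "ry": 0, "rz": 0, "grip": 91}, {"x": 10, "y": -55, "z": 67, "rx": 0.17, "ry": 0, "rz": 0, "grip": 91}, {"x": 17, "y": -90, "z": 110, "rx": 0.28, "ry": 0, "rz": 0, "grip": 91}, {"x": 24, "y": -130, "z": 159, "rx": 0.4, "ry": 0, "rz": 0, "grip": 91}, {"x": 32, "y": -170, "z": 208, "rx": 0.53, "ry": 0, "rz": 0, "grip": 91}, {"x": 39, "y": -210, "z": 257, "rx": 0.65, "ry": 0, "rz": 0, "grip": 91}, {"x": 46, "y": -250, "z": 306, "rx": 0.78, "ry": 0, "rz": 0, "grip": 91}, {"x": 53, "y": -285, "z": 349, "rx": 0.89, "ry": 0, "rz": 0, "grip": 91}, {"x": 58, "y": -315, "z": 385, "rx": 0.97, "ry": 0, "rz": 0, "grip": 91}, {"x": 62, "y": -335, "z": 410, "rx": 1.02, "ry": 0, "rz": 0, "grip": 91}, {"x": 63.7, "y": -341, "z": 417, "rx": 1.041, "ry": 0, "rz": 0, "grip": 91}, {"x": 63.7, "y": -341, "z": 417, "rx": 1.041, "ry": 0, "rz": 0, "grip": 91}]' --squeeze 30

```text
t: 1.65
eef_pos: [0.5063, 0.2145, 0.1499]
eef_rot: [0.552, 0.442, 0.552, -0.443]
wrist_force: [-0.1, 0.4, -0.4]
width: 0.0907
```

Run:
```python
from h import *
im=viewer.snapshot('wrist');C=cam('wrist')
s=robot.observe();print(s['t'],s['eef_pos'],s['joint_pos'])
a=.22;bx=np.array([np.cos(a),np.sin(a),0]);by=np.array([-np.sin(a),np.cos(a),0]);c=np.array([.5203,.1538,0])
im=im[...,::-1].copy();cv2.imwrite('pics/w2raw.png',im)
pts=[c+bx*x*.001+by*y*.001+[0,0,z*.001] for x,y,z in((0,-7,94),(42,36,84),(-42,36,84),(0,58,69),(27,58,42),(-27,58,42))]
b=cv2.resize(im,(768,576),interpolation=cv2.INTER_CUBIC)
for p in proj(C,pts): cv2.circle(b,(int(p[0]*1.5),int(p[1]*1.5)),3,(0,0,255),1)
cv2.imwrite('pics/w2.png',b)
```

```text
1.7 [0.50609414 0.21494624 0.1499693 ] [ 3.59510789e-01  2.35634378e-01  2.06842370e+00 -7.38946041e-04
  8.38334741e-01  1.39162412e-01]
```

View pics/w2.png

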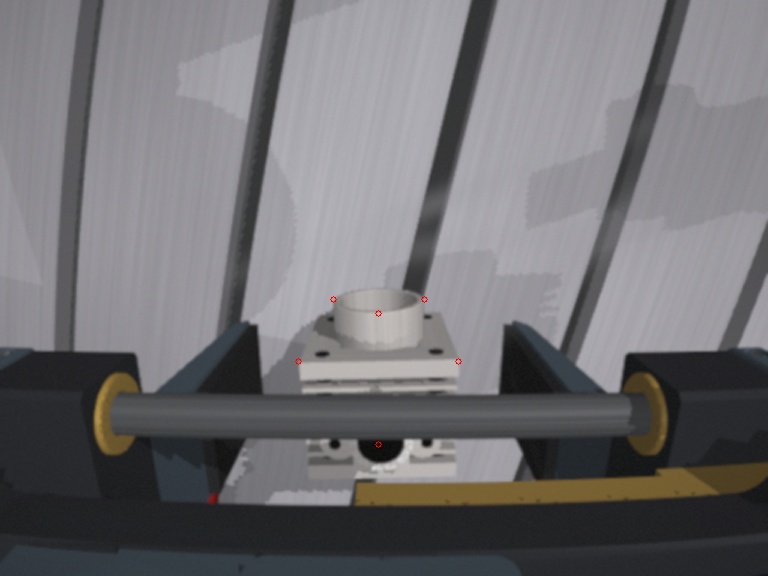

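Wrist view: the skirt is at about (378,310) and the top edge of the base face runs level from (303,361) to (458,361). My predicted marks land within 1–2 mm of these, so I descend.

Emit:
send_rows --increments '[{"x": 15, "y": 0, "z": 0, "rx": 0, "ry": 0, "rz": 0, "grip": 91}, {"x": 40, "y": 0, "z": 0, "rx": 0, "ry": 0, "rz": 0, "grip": 91}, {"x": 65, "y": 0, "z": 0, "rx": 0, "ry": 0, "rz": 0, "grip": 91}, {"x": 90, "y": 0, "z": 0, "rx": 0, "ry": 0, "rz": 0, "grip": 91}, {"x": 110, "y": 0, "z": 0, "rx": 0, "ry": 0, "rz": 0, "grip": 75}, {"x": 122, "y": 0, "z": 0, "rx": 0, "ry": 0, "rz": 0, "grip": 65}, {"x": 125, "y": 0, "z": 0, "rx": 0, "ry": 0, "rz": 0, "grip": 62}, {"x": 125, "y": 0, "z": 0, "rx": 0, "ry": 0, "rz": 0, "grip": 60}, {"x": 125, "y": 0, "z": 0, "rx": 0, "ry": 0, "rz": 0, "grip": 60}]' --squeeze 30

```text
t: 2.82
eef_pos: [0.5065, 0.215, 0.0256]
eef_rot: [0.552, 0.442, 0.552, -0.442]
wrist_force: [0.6, 0.7, -0.3]
width: 0.06
```

Emit:
send_rows --increments '[{"x": 0, "y": 0, "z": 2, "rx": 0, "ry": 0, "rz": 0, "grip": 60}, {"x": 0, "y": 0, "z": 4, "rx": 0, "ry": 0, "rz": 0, "grip": 60}, {"x": 0, "y": 0, "z": 6, "rx": 0, "ry": 0, "rz": 0, "grip": 60}, {"x": 0, "y": 0, "z": 7, "rx": 0, "ry": 0, "rz": 0, "grip": 60}, {"x": 0, "y": 0, "z": 7, "rx": 0, "ry": 0, "rz": 0, "grip": 60}]'

```text
t: 3.45
eef_pos: [0.508, 0.2081, 0.0256]
eef_rot: [0.552, 0.442, 0.552, -0.442]
wrist_force: [0.5, -0.2, -0.8]
width: 0.0599
```

Emit:
send_rows --increments '[{"x": 0, "y": 0, "z": 2, "rx": 0, "ry": 0, "rz": 0, "grip": 60}, {"x": 0, "y": 0, "z": 4, "rx": 0, "ry": 0, "rz": 0, "grip": 60}, {"x": 0, "y": 0, "z": 5, "rx": 0, "ry": 0, "rz": 0, "grip": 60}, {"x": 0, "y": 0, "z": 6, "rx": 0, "ry": 0, "rz": 0, "grip": 60}]'

```text
t: 3.95
eef_pos: [0.5094, 0.2023, 0.0257]
eef_rot: [0.552, 0.442, 0.552, -0.442]
wrist_force: [-0.5, 3.0, 0.4]
width: 0.0599
```

Emit:
send_rows --increments '[{"x": 0, "y": 0, "z": 0, "rx": 0, "ry": 0, "rz": 0, "grip": 50}, {"x": 0, "y": 0, "z": 0, "rx": 0, "ry": 0, "rz": 0, "grip": 50}, {"x": 0, "y": 0, "z": 0, "rx": 0, "ry": 0, "rz": 0, "grip": 50}, {"x": 0, "y": 0, "z": 0, "rx": 0, "ry": 0, "rz": 0, "grip": 50}]' --squeeze 20

```text
t: 4.45
eef_pos: [0.5091, 0.2021, 0.0256]
eef_rot: [0.552, 0.442, 0.552, -0.442]
wrist_force: [-1.4, -1.3, 1.6]
width: 0.0521
```

Emit:
send_rows --increments '[{"x": 0, "y": 3, "z": 4, "rx": 0, "ry": 0, "rz": 0, "grip": 50}, {"x": 0, "y": 9, "z": 12, "rx": 0, "ry": 0, "rz": 0, "grip": 50}, {"x": 0, "y": 16, "z": 22, "rx": 0, "ry": 0, "rz": 0, "grip": 50}, {"x": 0, "y": 22, "z": 33, "rx": 0, "ry": 0, "rz": 0, "grip": 50}, {"x": 0, "y": 23, "z": 46, "rx": 0, "ry": 0, "rz": 0, "grip": 50}, {"x": 0, "y": 21, "z": 60, "rx": 0, "ry": 0, "rz": 0, "grip": 50}, {"x": 0, "y": 18, "z": 75, "rx": 0, "ry": 0, "rz": 0, "grip": 50}, {"x": 0, "y": 15, "z": 90, "rx": 0, "ry": 0, "rz": 0, "grip": 50}, {"x": 0, "y": 12, "z": 103, "rx": 0, "ry": 0, "rz": 0, "grip": 50}, {"x": 0, "y": 10, "z": 112, "rx": 0, "ry": 0, "rz": 0, "grip": 50}, {"x": 0, "y": 10, "z": 115, "rx": 0, "ry": 0, "rz": 0, "grip": 50}]'

```text
t: 5.82
eef_pos: [0.5439, 0.0915, 0.0256]
eef_rot: [0.552, 0.442, 0.552, -0.442]
wrist_force: [-0.5, 2.7, -2.0]
width: 0.0525
```

Emit:
send_rows --increments '[{"x": 0, "y": -1, "z": 4, "rx": 0, "ry": 0, "rz": 0, "grip": 50}, {"x": 0, "y": -3, "z": 14, "rx": 0, "ry": 0, "rz": 0, "grip": 50}, {"x": 0, "y": -6, "z": 28, "rx": 0, "ry": 0, "rz": 0, "grip": 50}, {"x": 0, "y": -9, "z": 44, "rx": 0, "ry": 0, "rz": 0, "grip": 50}, {"x": 0, "y": -13, "z": 60, "rx": 0.005, "ry": 0, "rz": 0, "grip": 50}, {"x": 0, "y": -18, "z": 76, "rx": 0.01, "ry": 0, "rz": 0, "grip": 50}, {"x": 0, "y": -25, "z": 92, "rx": 0.015, "ry": 0, "rz": 0, "grip": 50}, {"x": 0, "y": -33, "z": 108, "rx": 0.02, "ry": 0, "rz": 0, "grip": 50}, {"x": 0, "y": -41, "z": 124, "rx": 0.025, "ry": 0, "rz": 0, "grip": 50}, {"x": 0, "y": -47, "z": 137, "rx": 0.025, "ry": 0, "rz": 0, "grip": 50}, {"x": 0, "y": -51, "z": 145, "rx": 0.025, "ry": 0, "rz": 0, "grip": 50}, {"x": 0, "y": -51, "z": 146, "rx": 0.025, "ry": 0, "rz": 0, "grip": 50}]'

```text
t: 7.32
eef_pos: [0.5256, -0.0626, 0.0256]
eef_rot: [0.546, 0.449, 0.546, -0.45]
wrist_force: [-2.3, 0.4, -1.5]
width: 0.0523
```

Run:
```python
from h import *
from scipy.spatial.transform import Rotation as Ro
im=viewer.snapshot('top')[...,::-1].copy();im2=viewer.snapshot('side')[...,::-1].copy()
cv2.imwrite('pics/t3raw.png',im);cv2.imwrite('pics/s3raw.png',im2)
s=robot.observe();print(s['t'],s['eef_pos'],s['wrist_force'],s['width']);R=Ro.from_quat(s['eef_rot'][[1,2,3,0]]).as_matrix();print(np.arctan2(R[1,1],R[0,1]),R[2].round(4))
k=5
a=cv2.resize(im[145:245,210:340],None,fx=k,fy=k,interpolation=cv2.INTER_CUBIC);a=cv2.convertScaleAbs(a,alpha=1.7,beta=20)
cv2.imwrite('pics/t3.png',a)
```

```text
7.425 [ 0.52589308 -0.06212517  0.02564043] [-1.12142526 -0.82879685 -3.93428682] 0.05262471264620086
0.1947917561877765 [-1.e+00 -7.e-04  4.e-04]
```

View pics/t3.png

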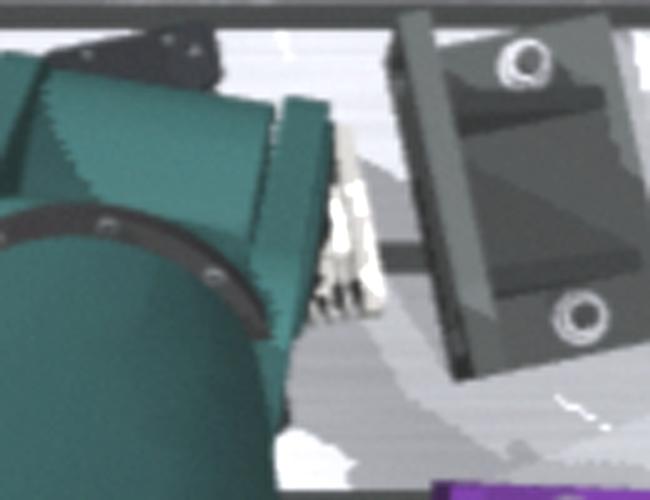

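Run:
```python
from h import *
T=cam('top')
g=lambda x,y:(210+x/5-.4,145+y/5-.4)
A=onz(T,*g(350,128),.084);B=onz(T,*g(382,312),.084);print(A,B,np.arctan2(A[1]-B[1],A[0]-B[0]),np.linalg.norm(A-B))
m=(A+B)/2
for p,q,z in(((400,12),(470,378),.125),((390,65),(455,380),0)):
    C=onz(T,*g(*p),z);D=onz(T,*g(*q),z);print(C,D,np.arctan2(C[1]-D[1],C[0]-D[0]),np.linalg.norm(C-D))
a=.198;e=np.array([np.cos(a),np.sin(a)]);n=np.array([-e[1],e[0]]);d=m[:2]-[.5486,-.1785];print('head in plate x,y',d@e,d@n)
tc=robot.observe()['eef_pos'][:2]-[.5486,-.1785];print('tcp in plate',tc@e,tc@n)
```

```text
[ 0.58213415 -0.14241887  0.084     ] [ 0.49924381 -0.1564362   0.084     ] 0.16752201675581335 0.08406720251018442
[ 0.62727897 -0.16295149  0.125     ] [ 0.46867364 -0.1920369   0.125     ] 0.18136717353207193 0.1612501573858112
[ 0.6246874  -0.16485035  0.        ] [ 0.47108398 -0.19545512  0.        ] 0.19666987924141105 0.15662266696695923
head in plate x,y -0.0020376470013585635 0.03006061365820653
tcp in plate 0.0006286851448986629 0.11856774796356534
```

Emit:
send_rows --increments '[{"x": 0, "y": 0, "z": 2, "rx": 0, "ry": 0, "rz": 0, "grip": 50}, {"x": 0, "y": 0, "z": 5, "rx": 0, "ry": 0, "rz": 0, "grip": 50}, {"x": 0, "y": 0, "z": 8, "rx": 0, "ry": 0, "rz": 0, "grip": 50}, {"x": 0, "y": 0, "z": 11, "rx": 0, "ry": 0, "rz": 0, "grip": 50}, {"x": 0, "y": 0, "z": 14, "rx": 0, "ry": 0, "rz": 0, "grip": 50}, {"x": 0, "y": 0, "z": 16, "rx": 0, "ry": 0, "rz": 0, "grip": 50}, {"x": 0, "y": 0, "z": 18, "rx": 0, "ry": 0, "rz": 0, "grip": 50}, {"x": 0, "y": 0, "z": 20, "rx": 0.003, "ry": 0, "rz": 0, "grip": 50}, {"x": 0, "y": 0, "z": 21, "rx": 0, "ry": 0, "rz": 0, "grip": 50}]'

```text
t: 8.55
eef_pos: [0.5299, -0.0828, 0.0256]
eef_rot: [0.546, 0.449, 0.546, -0.449]
wrist_force: [-2.0, 1.2, -1.7]
width: 0.0529
```

Emit:
send_rows --increments '[{"x": 0, "y": 0, "z": 0.5, "rx": 0, "ry": 0, "rz": 0, "grip": 50}, {"x": 0, "y": 0, "z": 1, "rx": 0, "ry": 0, "rz": 0, "grip": 50}, {"x": 0, "y": 0, "z": 1.5, "rx": 0, "ry": 0, "rz": 0, "grip": 50}, {"x": 0, "y": 0, "z": 2, "rx": 0, "ry": 0, "rz": 0, "grip": 50}, {"x": 0, "y": 0, "z": 2.5, "rx": 0, "ry": 0, "rz": 0, "grip": 50}, {"x": 0, "y": 0, "z": 3, "rx": 0, "ry": 0, "rz": 0, "grip": 50}, {"x": 0, "y": 0, "z": 3.5, "rx": 0, "ry": 0, "rz": 0, "grip": 50}, {"x": 0, "y": 0, "z": 4, "rx": 0, "ry": 0, "rz": 0, "grip": 50}, {"x": 0, "y": 0, "z": 4.5, "rx": 0, "ry": 0, "rz": 0, "grip": 50}, {"x": 0, "y": 0, "z": 5, "rx": 0, "ry": 0, "rz": 0, "grip": 50}]'

```text
t: 9.8
eef_pos: [0.5309, -0.0878, 0.0256]
eef_rot: [0.546, 0.449, 0.546, -0.449]
wrist_force: [-1.2, 1.7, -1.9]
width: 0.0525
```

Run:
```python
from h import *
s=robot.observe();print(s['t'],s['eef_pos'],s['wrist_force'],s['torque'])
```

```text
9.8 [ 0.53086077 -0.08775559  0.02561251] [-1.19260042  1.71703059 -1.94665527] [ 0.34643787 -0.00667437  0.01402599]
```

Emit:
send_rows --increments '[{"x": 0, "y": 0, "z": 0.4, "rx": 0, "ry": 0, "rz": 0, "grip": 50}, {"x": 0, "y": 0, "z": 0.8, "rx": 0, "ry": 0, "rz": 0, "grip": 50}, {"x": 0, "y": 0, "z": 1.2, "rx": 0, "ry": 0, "rz": 0, "grip": 50}, {"x": 0, "y": 0, "z": 1.6, "rx": 0, "ry": 0, "rz": 0, "grip": 50}, {"x": 0, "y": 0, "z": 2, "rx": 0, "ry": 0, "rz": 0, "grip": 50}, {"x": 0, "y": 0, "z": 2.3, "rx": 0, "ry": 0, "rz": 0, "grip": 50}]'

```text
t: 10.55
eef_pos: [0.5309, -0.0896, 0.0256]
eef_rot: [0.546, 0.449, 0.547, -0.449]
wrist_force: [-3.0, 8.7, 1.1]
width: 0.0523
```

Emit:
send_rows --increments '[{"x": 0, "y": 0, "z": 0.3, "rx": 0, "ry": 0, "rz": 0, "grip": 50}, {"x": 0, "y": 0, "z": 0.6, "rx": 0, "ry": 0, "rz": 0, "grip": 50}, {"x": 0, "y": 0, "z": 0.9, "rx": 0, "ry": 0, "rz": 0, "grip": 50}, {"x": 0, "y": 0, "z": 1, "rx": 0, "ry": 0, "rz": 0, "grip": 50}]'

```text
t: 11.05
eef_pos: [0.5307, -0.0899, 0.0256]
eef_rot: [0.545, 0.449, 0.547, -0.449]
wrist_force: [-2.8, 11.6, 2.6]
width: 0.0523
```

Emit:
send_rows --increments '[{"x": 0, "y": 0, "z": 0.3, "rx": 0, "ry": 0, "rz": 0, "grip": 50}, {"x": 0, "y": 0, "z": 0.6, "rx": 0, "ry": 0, "rz": 0, "grip": 50}, {"x": 0, "y": 0, "z": 0.8, "rx": 0, "ry": 0, "rz": 0, "grip": 50}, {"x": 0, "y": 0, "z": 0.8, "rx": 0, "ry": 0, "rz": 0, "grip": 50}]'

```text
t: 11.55
eef_pos: [0.5305, -0.09, 0.0256]
eef_rot: [0.545, 0.449, 0.548, -0.449]
wrist_force: [-1.8, 11.2, 1.6]
width: 0.052
```

```bash
cat > st.py <<'E'
from h import *
from scipy.spatial.transform import Rotation as Ro
S=[]
for i in range(4):
    im=viewer.snapshot('side');S.append(robot.observe())
cv2.imwrite('pics/s_last.png',im[...,::-1]);cv2.imwrite('pics/t_last.png',viewer.snapshot('top')[...,::-1])
s=S[-1];R=Ro.from_quat(s['eef_rot'][[1,2,3,0]]).as_matrix()
F=np.mean([q['wrist_force'] for q in S],0);a=.197
print(s['t'],s['eef_pos'].round(4),'F',F.round(2),'along -n',F@[-np.sin(a),np.cos(a),0],'M',np.mean([q['torque'] for q in S],0).round(3),'qd',np.abs(s['qd']).max())
print('jaw yaw',np.arctan2(R[1,1],R[0,1]),'tilt x axis',R[:,0].round(4),'w',s['width'])
E
python3 st.py
```

```text
11.75 [ 0.5305 -0.09    0.0256] F [-2.   12.1   1.06] along -n 12.254229286339198 M [ 1.807 -0.027  0.41 ] qd 0.0015291409537640517
jaw yaw 0.1953044513422917 tilt x axis [-0.0034  0.0017 -1.    ] w 0.05220690432758433
```

The force is steady at about 12 N, but a moment of +0.41 Nm about z says the +x corner of the head carries the load. I'll add yaw in small steps to square it.

Emit:
send_rows --increments '[{"x": 0, "y": 0, "z": 0.6, "rx": -0.004, "ry": 0, "rz": 0, "grip": 50}, {"x": 0, "y": 0, "z": 0.6, "rx": -0.008, "ry": 0, "rz": 0, "grip": 50}, {"x": 0, "y": 0, "z": 0.7, "rx": -0.01, "ry": 0, "rz": 0, "grip": 50}, {"x": 0, "y": 0, "z": 0.7, "rx": -0.01, "ry": 0, "rz": 0, "grip": 50}]'

```text
t: 12.3
eef_pos: [0.5301, -0.0903, 0.0256]
eef_rot: [0.547, 0.446, 0.55, -0.447]
wrist_force: [-4.6, 6.3, 3.7]
width: 0.0524
```

```bash
python3 st.py
```

```text
12.5 [ 0.5301 -0.0903  0.0256] F [-4.79  6.54  3.36] along -n 7.3516733173293165 M [ 0.769  0.369 -0.127] qd 0.0009671132152542698
jaw yaw 0.20513651303103828 tilt x axis [-0.0044  0.0021 -1.    ] w 0.05271583302516818
```

Emit:
send_rows --increments '[{"x": 0, "y": 0, "z": 0.6, "rx": 0, "ry": 0, "rz": 0, "grip": 50}, {"x": 0, "y": 0, "z": 0.8, "rx": 0, "ry": 0, "rz": 0, "grip": 50}, {"x": 0, "y": 0, "z": 0.8, "rx": 0, "ry": 0, "rz": 0, "grip": 50}, {"x": 0, "y": 0, "z": 0.8, "rx": 0, "ry": 0, "rz": 0, "grip": 50}]'

```text
t: 13.05
eef_pos: [0.5301, -0.0903, 0.0256]
eef_rot: [0.547, 0.446, 0.551, -0.446]
wrist_force: [-1.0, 13.4, 1.0]
width: 0.0527
```

```bash
python3 st.py
python3 - <<'E'
import cv2
t=cv2.imread('pics/t_last.png');s=cv2.imread('pics/s_last.png')
f=lambda i:cv2.convertScaleAbs(cv2.resize(i,None,fx=5,fy=5,interpolation=cv2.INTER_CUBIC),alpha=1.7,beta=20)
import numpy as np
cv2.imwrite('pics/c4.png',np.hstack([f(t[150:250,270:340]),f(s[160:260,235:320])]))
E
```

```text
13.25 [ 0.5301 -0.0903  0.0256] F [-1.96 14.13  1.28] along -n 14.236315305756328 M [ 1.721 -0.219  0.   ] qd 0.001599471511323673
jaw yaw 0.2049594792542606 tilt x axis [-0.0048  0.003  -1.    ] w 0.052279937731899734
```

View pics/c4.png

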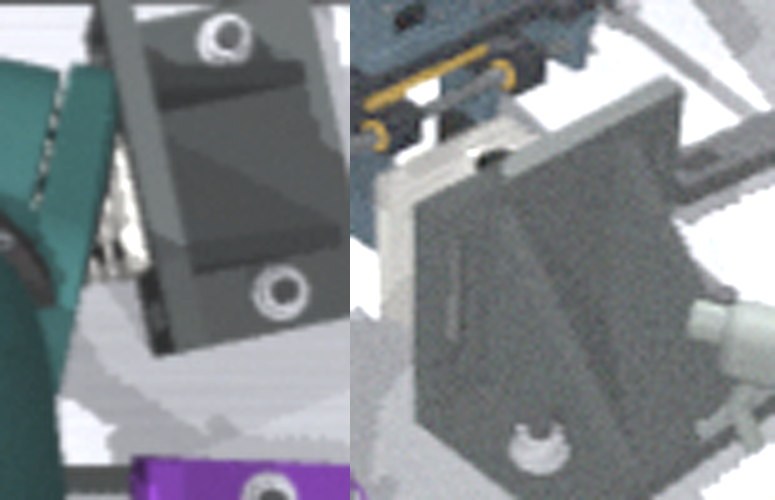

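Top crop: the head edge runs along the wall down to about (150,265) with no visible gap. The moment about z is now 0 and the push is 14 N. I'll hold for more than 3 s.

Emit:
send_rows --increments '[{"x": 0, "y": 0, "z": 0.7, "rx": 0, "ry": 0, "rz": 0, "grip": 50}, {"x": 0, "y": 0, "z": 0.7, "rx": 0, "ry": 0, "rz": 0, "grip": 50}, {"x": 0, "y": 0, "z": 0.7, "rx": 0, "ry": 0, "rz": 0, "grip": 50}, {"x": 0, "y": 0, "z": 0.7, "rx": 0, "ry": 0, "rz": 0, "grip": 50}, {"x": 0, "y": 0, "z": 0.7, "rx": 0, "ry": 0, "rz": 0, "grip": 50}, {"x": 0, "y": 0, "z": 0.7, "rx": 0, "ry": 0, "rz": 0, "grip": 50}, {"x": 0, "y": 0, "z": 0.7, "rx": 0, "ry": 0, "rz": 0, "grip": 50}, {"x": 0, "y": 0, "z": 0.7, "rx": 0, "ry": 0, "rz": 0, "grip": 50}]'

```text
t: 14.3
eef_pos: [0.5301, -0.0903, 0.0256]
eef_rot: [0.546, 0.446, 0.551, -0.446]
wrist_force: [-1.1, 13.0, 1.3]
width: 0.0523
```

```bash
python3 st.py
```

```text
14.5 [ 0.5301 -0.0903  0.0256] F [-1.33 12.9   0.18] along -n 12.911620301901483 M [ 1.518 -0.251 -0.024] qd 0.0013040186160899248
jaw yaw 0.20484329805177717 tilt x axis [-0.0051  0.0037 -1.    ] w 0.05260746161013115
```

Run:
```python
from h import *
n=np.array([-np.sin(.2),np.cos(.2),0]);F=[];P=[]
for i in range(90):
    viewer.snapshot('top');s=robot.observe();F.append(s['wrist_force']@n);P.append(s['eef_pos'])
F=np.array(F);print(s['t'],F.reshape(9,10).mean(1).round(2),F.min(),F.max(),np.ptp(P,axis=0))
```

```text
19.05 [13.09 13.03 12.99 12.9  13.05 13.16 12.87 13.12 13.3 ] 11.742691107038482 15.012417565547459 [9.96058423e-05 4.80168824e-05 5.83606948e-05]
```

```bash
python3 -c "
from h import *
print(robot.hand_in());s=robot.observe();print(s['t'],s['wrist_force'])"
```

```text
the job is handed in; nothing more can be done
None
the job is handed in; nothing more can be done
```

The barrel is pressed flush and midway on the dark grey angle plate, port up, and the arm is still holding it there; I handed the job in at about t = 19 s. I gripped it by the skirt and slid it along the bed, swinging wide of the red plate. It came up to the plate at about 3 mm/s for a soft contact.

- **Push:** the wrist read about 13 N along the plate's normal for 4.5 s without a break (11.7 to 15.0 N including noise). Static bed friction, up to about 2 N either way, could make the force on the plate itself a little different. In the job's limits of 5 to 20 N either way.
- **Squareness:** at first contact one corner carried the load (0.41 Nm about the vertical). A 0.01 rad turn brought that to about zero. The jaws now stand at 0.205 rad against about 0.20 rad measured for the plate.
- **Position and tilt:** the barrel is about 1 to 2 mm off midway, and the tool tilt is about 0.006 rad.
- **Disagreements:** before contact, the top-view reading of the barrel's yaw was about 0.03 rad lower than the tool's. I trusted the contact moment instead. The stop also came about 2 mm from the camera estimate, which is within calibration.
- **Not measured:** I did not re-measure the clamp bar, studs or bottle after the move. The only contact forces I saw were the barrel's own.

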